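# Wind the drinks mixer and hold it at full speed

## Robot

A 6-joint arm with a two-finger parallel gripper is mounted at the origin on a cart in front of the work surface, level with it; the furniture and walls round the work are solid. World frame = base frame: x ahead of the robot, y to its left, z up, the work surface at z = 0. Lengths are in m, angles in rad, forces in N, time in s.
With the tool pointing down it reaches from about 0.35 to 0.775 m from the base axis. Payload 7.3 kg.
Tool frame: the origin (TCP) lies at the very end of the fingers, on their centre line; the grasp point (between the pads) lies 19 mm behind it; z points along the fingers, y is the line along which they close (so a half turn about z gives the same grasp; the last joint's range is limited). The gripper opens to 92 mm and grips with 3 to 60 N. Pads are 19 mm wide; open, the fingers measure 130 mm over their backs; the gripper's body (75 mm by 190 mm) begins 47 mm behind the grasp point.
Start: joints at [-1.385, 0.342, 1.524, -0, 1.275, -0.146], TCP at [0.171, -0.496, 0.227] pointing down, gripper open.
Joint ranges: [-2.53, 2.53], [-0.77, 2.02], [0.04, 2.7], [-1, 4.14], [0.28, 2.66], [-3.11, 3.11]. Speed limits (rad/s): [2.57, 2.57, 3.14, 3.14, 3.14, 3.14].

## Interface

Orientations are given as [roll, pitch, yaw] about the fixed x, y, z axes, in that order (R = Rz(yaw) Ry(pitch) Rx(roll)).
In Python, from cell import robot gives the robot as it stands.
- The arm moves only by the tool apply_moves, never from a script. Its argument "motion" is text: rows parted by semicolons, each of 7 numbers parted by spaces: the opening in per cent of the stroke, from 0 (shut) to 100 (fully open), then the shift along the tool's x, y, z in cm, then the turn, a rotation vector about the tool's x, y, z in rad. A call has 1 to 20 rows; each row shifts and turns the commanded pose from where the row before left it, along the tool's axes as they then stand; what a row does not reach is not made up. A row lasts 1/8 s, in which the tool goes at most 62.5 mm and 10.7 degrees, less where a joint would pass 70% of its speed; a pose out of reach is approached as far as the arm can. A call with a gripper value outside its range is refused whole. The fingers move at their own pace and stop on an object; "force" is the grip in N (left out, the last holds). Time passes only in rows, so rows that do not move let the fingers close. It gives the time, the measured TCP pose, the force, the opening and the grip force at its end, in the units of the state.
- robot.observe(): the state, without advancing time (a new reading comes with each control period).
- robot.read_camera(name): name is "scene" or "top" or "wrist"; returns a dict with "img" (400x640x3 uint8, red, green, blue), "fovy" (degrees; the focal length in pixels is half the picture's height over the tangent of half this angle, whatever the lens; pixels are square), "cx", "cy" (the principal point, pixels), "k1" (the pictures are not rectified: a ray, as slopes to the right and down, at radius r is drawn at 1 + k1 r^2 times it, then the intrinsics apply), "R" (3x3) and "t" (3): a world point X has camera coordinates R X + t; the wrist camera has in their place "hand_eye" (4x4, takes a point from camera to tool coordinates, whose origin is the TCP and whose axes are the flange's). Camera axes: x right, y down, z forward; pixel columns grow to the right and rows downward; lengths in m; the calibration is good to about 2 mm. A picture is of the moment at which its call begins: read the wrist's pose just before it. There is no depth.
- robot.hand_in(): hands the job in; it is judged then, once.
Trained networks look in a picture, given as the dict that the camera call returned (one of the last four; its "shot" number tells which), for a name from the list of things; names that differ only in an ending like _2 or _b are one class to them, and where a whole thing is asked for, a point or a joint stands for the part that bears it (a point fixed in the world has none). Each returns a list of dicts, best first, with "score" (0 to 1); they miss things now and then, are a little off and sometimes report something else, mostly with a low value. They report only what shows in the picture. A call takes as long as a camera call.
- robot.search_frame(target, picture): "centre" ([x, y, z] in m, in world coordinates, good to about 4 mm: the middle of the surface that is visible of it).
- robot.trace(target, picture): "pixels" (400x640 bool, what is visible of it).
The state is a dict: "time": time; "qpos": joint angles; "qvel": joint speeds; "joint_efforts": joint torques, N m; "tool_pos": TCP position; "tool_rot": TCP orientation; "contact_force": force on the tool from outside, world axes, zero at the start; "torque": the same for the moment, N m; "opening": finger opening in m; "grip_force": force on a finger pad.
Only numpy, scipy, OpenCV 4.12 (cv2) and the standard library are available. Lean on these libraries where they do the work, as an engineer would, in place of code of your own. Each camera call takes 0.05 s, during which the arm holds its last target. There are 200 camera calls.

## Task

Get the wind-up drinks mixer going: first wind its key clockwise, in as many part turns as you need, until it comes up against its stop, and then turn the sprung dial beside it clockwise past the first and second clicks to the third position, the one marked with three pips. The mixer only runs while the dial is held, so keep hold of the dial there against its spring and finish while you are still holding it. Leave the mug standing under the whisk and do not shove or knock over the other things on the worktop.

Things in the scene. Friction and masses are not known exactly. Their poses are not given: they have to be found in the camera images.
- mixer: grey wind-up drinks mixer, fixed. Origin on the worktop under the middle of its control deck; own x away from its operator, y left, z up. Deck 110 (x) x 250 mm (y), flat top at z 70 mm; key at y +70, dial at y -70 mm, both at x 0. Behind it a low foot carries the mug at x 140 mm; a column (x 204 to 240) carries the whisk head over it (x 105 to 240, 70 mm wide, top z 145 mm).
- mix_key (a joint): turn of the winding key in rad, growing clockwise seen from above. It starts between 0.1 and 0.8; its stop, fully wound, is at 2.8. It stays where it is let go. Needs 0.08 to 0.14 N m to wind.
- key_grip (a point): centre of the winding key's flat steel blade, 51 mm long, 10 mm thick, 28 mm high, on the key's vertical axis 99 mm above the worktop; blade top 14 mm above this point, lower edge 14 mm below, on a 10 mm stem. Own x along the blade, z up; turns with the key: at joint value q the blade stands 0.6 - q rad counterclockwise of the mixer's x (fully wound: 2.2 rad clockwise of it).
- mix_dial (a joint): turn of the black dial in rad, growing clockwise seen from above. 0 is off, at a stop. Clicks are felt at about 0.25, 0.65 and 1.05; first position about 0.45, second 0.85, third beyond 1.15 up to the end stop at 1.4. A spring of 0.14 to 0.21 N m turns it back to off from everywhere when let go; the clicks add up to 0.08 N m on the way.
- dial_grip (a point): centre of the dial's grip bar (48 mm long, 14 mm thick) on its vertical axis, 93 mm above the worktop; bar top 12 mm above this point, top of the 56 mm disc below it 15 mm below. Own x along the bar to its pointing end (steel line), z up; turns with the dial: at joint value q it points 0.7 - q rad counterclockwise of the mixer's x. One, two and three steel pips on the deck mark the positions.
- mug: off-white mug, 80 mm high, 76 mm across, origin at the centre of its underside, standing on the mixer's foot under the whisk, which hangs into it; leave it there.
- salt: salt shaker, 44 mm across, 90 mm high, origin at its underside; a bystander beside the mixer's head, left alone.
- honey: honey jar, 64 mm across, 84 mm high, origin at its underside; a bystander beside the mixer's head, left alone.
- spice_jar: spice jar with a screw cap, 45 mm across, 106 mm high, origin at its underside; a bystander, left alone.
- tin: food tin, 75 mm across, 110 mm high, origin at its underside; a bystander, left alone.
- spoon: teaspoon lying on the worktop beside the deck, 130 mm long, 27 mm wide, 11 mm high; a bystander, left alone.

How it is judged:
By the outcome, as a careful person would: the job done as asked, in the order asked, and still so for the second after the job is handed in, while the arm keeps its last pose, push and grip.
It also fails if it takes over 54 s, if anything falls off the work surface, if the arm or the gripper's body presses on something with over 40 N, if the wrist force passes 120 N, or if a joint passes its speed limit or range.

## Working session

There is one attempt and no reset: what is moved stays moved. The work goes in short steps, Python scripts to look and compute and a tool call to move; the robot and the scene stay as the last step left them, time stands still between calls to the robot, and variables do not carry over. Pictures are saved under pics/ and viewed, at most 10 in all, crops included, and the job is handed in when it is done.

Besides the shell and the picture viewer there is one more tool, called after "Request:" as name(argument=value, ...), one argument or row to a line, values as JSON. apply_moves: Moves the arm, as the interface text tells. Its arguments: {"type":"object","properties":{"motion":{"type":"string"},"force":{"type":"number"}},"required":["motion"]}

```bash
mkdir -p pics; ls; python3 - <<'E'
from cell import robot
import cv2,numpy as np
s=robot.observe();print({k:np.round(v,3) for k,v in s.items()})
ims=[]
for n in("scene","top"):
    p=robot.read_camera(n);ims.append(p["img"])
    print(n,p["fovy"],p["k1"],p["cx"],p["cy"],np.round(p["R"],3).tolist(),np.round(p["t"],3))
    for t in("mixer","key_grip","mix_key","dial_grip","mix_dial","mug","salt","honey","spice_jar","tin","spoon"):
        r=robot.search_frame(t,p);print(t,[(np.round(a["centre"],3).tolist(),round(a["score"],2)) for a in r[:2]])
    cv2.imwrite(f"pics/{n}1.png",p["img"][:,:,::-1])
E
```

```text
pics
{'time': np.float64(0.0), 'qpos': array([-1.385,  0.343,  1.525, -0.   ,  1.275, -0.146]), 'qvel': array([ 0.001,  0.001, -0.001,  0.   ,  0.   , -0.   ]), 'joint_efforts': array([-1.0000e-03, -4.3124e+01, -2.4422e+01,  7.2000e-02,  5.6000e-02,
       -0.0000e+00]), 'tool_pos': array([ 0.171, -0.496,  0.226]), 'tool_rot': array([-3.14 , -0.   ,  0.332]), 'contact_force': array([-0.138,  0.037, -0.18 ]), 'torque': array([ 0.005,  0.03 , -0.021]), 'grip_force': np.float64(0.0), 'opening': np.float64(0.092)}
scene 45.19713725480187 -0.11054238582028324 317.7089363340817 193.29740387607728 [[-0.68, -0.733, -0.019], [-0.562, 0.537, -0.629], [0.471, -0.417, -0.777]] [0.462 0.383 1.108]
mixer [([0.509, 0.024, 0.068], 0.9), ([0.496, -0.082, 0.084], 0.5)]
key_grip [([0.462, 0.051, 0.104], 0.57)]
mix_key [([0.463, 0.048, 0.105], 0.68), ([0.554, 0.142, 0.08], 0.38)]
dial_grip [([0.492, -0.078, 0.086], 0.53), ([0.552, 0.142, 0.078], 0.28)]
mix_dial [([0.497, -0.079, 0.084], 0.84)]
mug [([0.603, 0.032, 0.057], 0.61)]
salt [([0.629, -0.116, 0.052], 0.64)]
honey [([0.549, 0.144, 0.079], 0.63)]
[... 176 characters left out ...]
4313 207.0787890564303 [[-0.032, -0.999, 0.003], [-0.977, 0.03, -0.211], [0.211, -0.01, -0.977]] [0.037 0.649 1.146]
mixer [([0.528, 0.006, 0.068], 0.59)]
key_grip [([0.498, -0.09, 0.078], 0.51), ([0.467, 0.052, 0.112], 0.42)]
mix_key [([0.465, 0.043, 0.113], 0.57), ([0.599, 0.031, 0.061], 0.53)]
dial_grip [([0.499, -0.087, 0.08], 0.77), ([0.467, 0.051, 0.115], 0.72)]
mix_dial [([0.501, -0.089, 0.08], 0.56)]
mug [([0.593, 0.032, 0.066], 0.85)]
salt [([0.638, -0.123, 0.081], 0.76), ([0.44, 0.209, 0.003], 0.49)]
honey [([0.556, 0.132, 0.085], 0.83), ([0.529, 0.005, 0.071], 0.71)]
spice_jar [([0.645, 0.162, 0.107], 0.93)]
tin [([0.747, -0.097, 0.111], 0.92)]
spoon [([0.441, 0.21, 0.003], 0.66)]
```

View pics/top1.png

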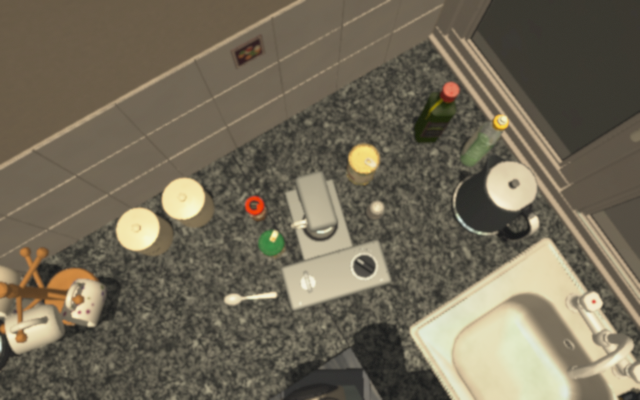

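View pics/scene1.png

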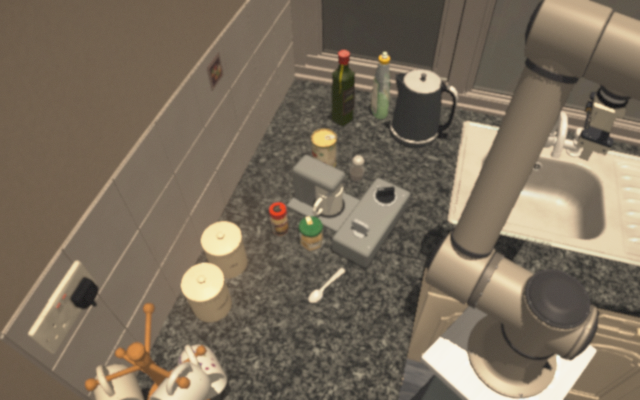

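The top view shows the mixer deck at about (337,275), with the key at (308,282) and the dial at (365,265). Both positions fit the detections, which put them 140 mm apart and the mixer's yaw at about 0.25. The scene view agrees. I'll go above the deck for a close look.

Request:
apply_moves(
  motion="100 2.3 -1.8 -0.5 0 0 0;100 2.3 -1.8 -0.5 0 0 0;100 2.3 -1.8 -0.5 0 0 0;100 2.3 -1.8 -0.5 0 0 0;100 2.3 -1.8 -0.5 0 0 0;100 2.3 -1.8 -0.5 0 0 0;100 2.3 -1.8 -0.5 0 0 0;100 2.3 -1.8 -0.5 0 0 0;100 2.3 -2.2 0 0 0 0;100 2.3 -2.2 0 0 0 0;100 2.3 -2.2 0 0 0 0;100 2.3 -2.2 0 0 0 0;100 2.3 -2.2 0 0 0 0;100 2.3 -2.2 0 0 0 0;100 2.3 -2.2 0 0 0 0;100 2.3 -2.2 0 0 0 0;100 2.3 -2.2 0 0 0 0;100 2.3 -2.2 0 0 0 0",
  force=55,
)

```text
time: 3.45
tool_pos: [0.4443, -0.0164, 0.2668]
tool_rot: [3.141, -0.0, 0.332]
contact_force: [-0.5, -0.3, 0.4]
opening: 0.0918
grip_force: 0.0
```

```bash
cat > h.py <<'E'
from cell import robot
import cv2,numpy as np
from scipy.spatial.transform import Rotation as Ro
def look():
    s=robot.observe();p=robot.read_camera("wrist")
    T=np.eye(4);T[:3,:3]=Ro.from_euler('xyz',s["tool_rot"]).as_matrix();T[:3,3]=s["tool_pos"]
    return s,p,T@np.array(p["hand_eye"])
def K(p):
    f=200/np.tan(np.radians(p["fovy"])/2);return np.array([[f,0,p["cx"]],[0,f,p["cy"]],[0,0,1.]])
def toworld(p,C,px,z):
    d=np.array([p["k1"],0,0,0,0.])
    u=cv2.undistortPoints(np.array(px,float).reshape(-1,1,2),K(p),d).reshape(-1,2)
    r=np.c_[u,np.ones(len(u))]@C[:3,:3].T;o=C[:3,3]
    return o+r*((z-o[2])/r[:,2])[:,None]
def topix(p,C,X):
    W=np.linalg.inv(C);d=np.array([p["k1"],0,0,0,0.])
    return cv2.projectPoints(np.array(X,float).reshape(-1,1,3),Ro.from_matrix(W[:3,:3]).as_rotvec(),W[:3,3],K(p),d)[0].reshape(-1,2)
E
python3 - <<'E'
from h import *
s,p,C=look();print(s["time"],s["tool_pos"],s["tool_rot"],s["qpos"]);print(np.round(C,3))
print(np.round(p["hand_eye"],3))
for t in("mixer","mix_key","mix_dial","key_grip","dial_grip"):
    r=robot.search_frame(t,p);print(t,[(np.round(a["centre"],3).tolist(),round(a["score"],2)) for a in r[:2]])
cv2.imwrite("pics/w1.png",p["img"][:,:,::-1])
E
```

```text
3.45 [ 0.44428962 -0.01636228  0.26681547] [ 3.14128277e+00 -2.27764675e-04  3.31896110e-01] [-2.09404278e-01  1.60853488e-01  1.65629683e+00 -1.52851949e-04
  1.32408747e+00  1.02953328e+00]
[[ 0.326 -0.911 -0.253  0.512]
 [-0.946 -0.313 -0.088  0.007]
 [ 0.001  0.268 -0.964  0.425]
 [ 0.     0.     0.     1.   ]]
[[-0.    -0.963 -0.268  0.072]
 [ 1.    -0.     0.001  0.   ]
 [-0.001 -0.268  0.963 -0.159]
 [ 0.     0.     0.     1.   ]]
mixer [([0.507, -0.011, 0.067], 0.96)]
mix_key [([0.465, 0.051, 0.11], 0.9)]
mix_dial [([0.501, -0.086, 0.075], 0.55)]
key_grip [([0.588, 0.009, 0.05], 0.68), ([0.466, 0.042, 0.114], 0.62)]
dial_grip [([0.501, -0.082, 0.077], 0.71)]
```

View pics/w1.png

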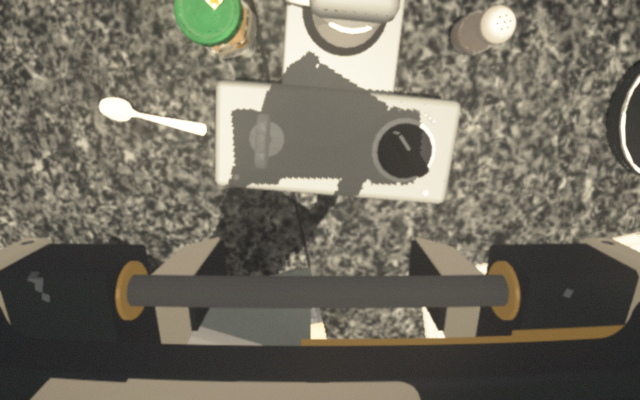

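The wrist view shows the deck corners at about (218,82), (458,101), (442,202) and (216,185). The key blade runs from (266,114) to (260,166), and the dial centre is near (404,151).

```bash
python3 - <<'E'
from h import *
s,p,C=look()
c=toworld(p,C,[(218,82),(458,101),(442,202),(216,185)],.07);print(c.round(3), c.mean(0).round(3))
d=c[0]-c[1];print("edge yaw",np.arctan2(-d[0],d[1]),np.linalg.norm(d)); d=c[3]-c[2];print(np.arctan2(-d[0],d[1]),np.linalg.norm(d),np.linalg.norm(c[0]-c[3]))
k=toworld(p,C,[(266,114),(260,166)],.113);d=k[0]-k[1];print("key",k.mean(0),np.arctan2(d[1],d[0]),np.linalg.norm(d))
k=toworld(p,C,[(393,131),(427,173)],.1);d=k[0]-k[1];print("dial",k.mean(0),np.arctan2(d[1],d[0]),np.linalg.norm(d))
im=cv2.resize(p["img"][60:220,200:480],None,fx=2.8,fy=2.8,interpolation=2)
im=np.clip(im*1.6,0,255).astype('uint8')
cv2.imwrite("pics/w2.png",im[:,:,::-1])
E
```

```text
[[ 0.503  0.105  0.07 ]
 [ 0.564 -0.126  0.07 ]
 [ 0.463 -0.154  0.07 ]
 [ 0.402  0.08   0.07 ]] [ 0.483 -0.024  0.07 ]
edge yaw 0.2577450236722718 0.23911866032223028
0.2537822189631073 0.24156539734201457 0.10416544766693456
key [0.46849273 0.04138741 0.113     ] 0.17755391546879357 0.0466942616578472
dial [ 0.50134723 -0.09148922  0.1       ] 1.057510251400725 0.05274951959587695
```

View pics/w2.png

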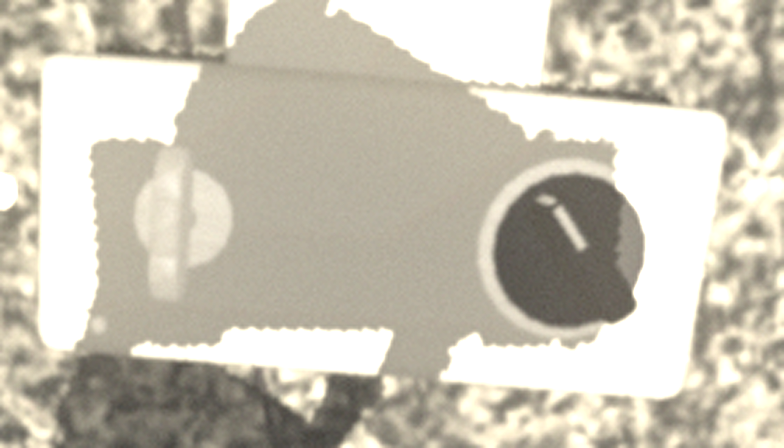

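The crop gives the blade's top centre at about px (259,140), which maps to (0.466, 0.0455) with a blade yaw of about 0.13. I'll turn the wrist half round so that one grip covers the whole winding.

Request:
apply_moves(
  motion="100 0 0 0 0 0 -0.163;100 0 0 0 0 0 -0.163;100 0 0 0 0 0 -0.163;100 0 0 0 0 0 -0.163;100 0 0 0 0 0 -0.163;100 0 0 0 0 0 -0.163;100 0 0 0 0 0 -0.163;100 0 0 0 0 0 -0.163;100 0 0 0 0 0 -0.163;100 0 0 0 0 0 -0.163;100 0 0 0 0 0 -0.163;100 0 0 0 0 0 -0.163;100 0 0 0 0 0 -0.163;100 0 0 0 0 0 -0.163;100 0 0 0 0 0 -0.163;100 0 0 0 0 0 -0.163;100 0 0 0 0 0 -0.163;100 0 0 0 0 0 -0.163;100 0 0 0 0 0 0",
)

```text
time: 6.18
tool_pos: [0.4437, -0.0181, 0.2668]
tool_rot: [-3.141, 0.0, -3.02]
contact_force: [0.3, 0.5, 0.1]
opening: 0.0919
grip_force: 0.0
```

Request:
apply_moves(
  motion="60 -0.5 1 -1 0 0 0;60 -1 2 3 0 0 0;60 -1 2 3 0 0 0;60 -0.4 0.9 3 0 0 0;60 0 0 3 0 0 0;60 0 0 1 0 0 0;60 0 0 0 0 0 0",
)

```text
time: 7.05
tool_pos: [0.4656, 0.0449, 0.147]
tool_rot: [-3.142, -0.0, -3.018]
contact_force: [-0.4, -0.8, 0.6]
opening: 0.0551
grip_force: 0.0
```

```bash
python3 - <<'E'
from h import *
s,p,C=look();print(s["time"],s["tool_pos"],s["tool_rot"],s["qpos"],s["opening"])
for t in("mixer","mix_key","mix_dial"):
    r=robot.search_frame(t,p);print(t,[(np.round(a["centre"],3).tolist(),round(a["score"],2)) for a in r[:2]])
print(topix(p,C,[[.4655,.0455,.113],s["tool_pos"]]))
cv2.imwrite("pics/w3.png",np.clip(p["img"][:,:,::-1]*1.3,0,255))
E
```

```text
7.05 [0.46560826 0.04488413 0.14702305] [-3.14157939e+00 -1.51880300e-04 -3.01842481e+00] [-6.79335030e-02  3.25236840e-01  1.79356981e+00 -4.90499560e-05
  1.02293260e+00 -1.76187212e+00] 0.05505016068280323
mixer [([0.466, 0.005, 0.068], 0.64)]
mix_key [([0.459, 0.05, 0.113], 0.75)]
mix_dial [([0.486, -0.091, 0.08], 0.94)]
[[319.41482478 233.59803714]
 [318.51549332 257.81703191]][ WARN:0@1.125] global loadsave.cpp:1063 imwrite_ Unsupported depth image for selected encoder is fallbacked to CV_8U.
```

View pics/w3.png

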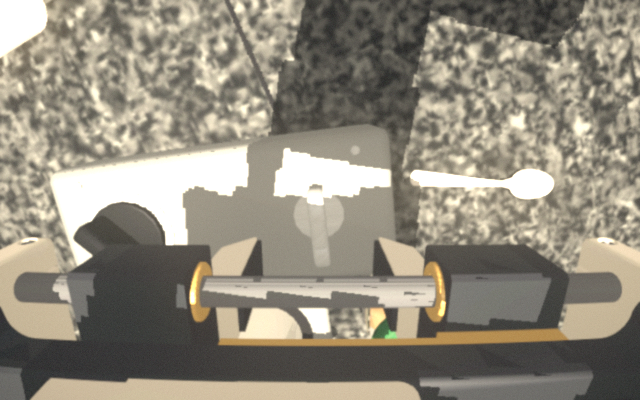

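The blade lies between the fingers, at px (316–321, 187–265), within 2 mm of the predicted spot and turned about 0.06 rad from the tool. I'll correct that, go down and grip.

Request:
apply_moves(
  motion="60 0 0 1.5 0 0 -0.05;60 0 0 2 0 0 0;60 0 0 1.6 0 0 0;60 0 0 1 0 0 0;60 0 0 0 0 0 0;0 0 0 0 0 0 0;0 0 0 0 0 0 0;0 0 0 0 0 0 0;0 0 0 0 0 0 0;0 0 0 0 0 0 0;0 0 0 0 0 0 0",
  force=50,
)

```text
time: 8.62
tool_pos: [0.4653, 0.0455, 0.0857]
tool_rot: [3.141, 0.0, -2.968]
contact_force: [-0.8, 5.9, 1.1]
opening: 0.0098
grip_force: 50.0
```

```bash
python3 - <<'E'
from cell import robot
s=robot.observe();print(s["torque"],s["contact_force"],s["qpos"])
E
```

```text
[ 0.98500722 -0.15207653  0.02439818] [-0.84804403  5.9135865   1.14405581] [-6.74829355e-02  4.13717278e-01  1.86654912e+00  1.37687841e-03
  8.61369773e-01 -1.81320389e+00]
```

Request:
apply_moves(
  motion="0 0 0 0 0 0 0.05;0 0 0 0 0 0 0.1;0 0 0 0 0 0 0.12;0 0 0 0 0 0 0.12;0 0 0 0 0 0 0.12;0 0 0 0 0 0 0.12;0 0 0 0 0 0 0.12;0 0 0 0 0 0 0.12;0 0 0 0 0 0 0.12;0 0 0 0 0 0 0.12;0 0 0 0 0 0 0.12;0 0 0 0 0 0 0.12;0 0 0 0 0 0 0.12;0 0 0 0 0 0 0.12;0 0 0 0 0 0 0.12;0 0 0 0 0 0 0.12;0 0 0 0 0 0 0.05;0 0 0 0 0 0 0",
)

```text
time: 10.88
tool_pos: [0.4668, 0.0469, 0.0858]
tool_rot: [3.139, -0.004, 1.434]
contact_force: [5.0, 13.8, -3.6]
opening: 0.0097
grip_force: 50.0
```

```bash
python3 - <<'E'
from cell import robot
s=robot.observe();print(s["torque"],s["contact_force"],s["qpos"])
E
```

```text
[ 2.30636189 -0.91181854 -0.0340839 ] [ 5.03611432 13.80813108 -3.58831683] [-0.06592049  0.41438173  1.86522786  0.00462531  0.85897579  0.06743925]
```

The key is turning freely, with about 0.24 rad to go. I'll relieve the side load and creep up to the stop.

Request:
apply_moves(
  motion="0 0.12 0.05 0 0 0 0.05;0 0 0 0 0 0 0.05;0 0 0 0 0 0 0.05;0 0 0 0 0 0 0.04;0 0 0 0 0 0 0",
)

```text
time: 11.5
tool_pos: [0.4671, 0.0469, 0.0858]
tool_rot: [3.14, -0.002, 1.245]
contact_force: [2.3, 7.4, -1.8]
opening: 0.0095
grip_force: 50.0
```

```bash
python3 - <<'E'
from cell import robot
s=robot.observe();print(s["torque"],s["contact_force"],s["qpos"],s["joint_efforts"])
E
```

```text
[ 1.24533998 -0.66747172  0.00350378] [ 2.33984321  7.44752656 -1.77500711] [-0.06450151  0.41527991  1.86351937  0.0022017   0.86047416  0.25979913] [ -3.36011253 -41.21762753 -16.79381311  -1.75504267   0.93772732
   0.16583636]
```

Request:
apply_moves(
  motion="0 0 0 0 0 0 0.04;0 0 0 0 0 0 0.04;0 0 0 0 0 0 0.04;0 0 0 0 0 0 0",
)

```text
time: 12.0
tool_pos: [0.4672, 0.0469, 0.0858]
tool_rot: [3.14, -0.002, 1.127]
contact_force: [3.3, 7.3, -3.0]
opening: 0.0104
grip_force: 50.0
```

```bash
python3 - <<'E'
from cell import robot
s=robot.observe();print(s["torque"],s["contact_force"],s["qpos"],s["joint_efforts"],s["tool_rot"])
E
```

```text
[ 1.29203511 -0.72915854  0.73606209] [ 3.25460329  7.27916894 -2.97321217] [-6.42821210e-02  4.15326292e-01  1.86343552e+00  1.56639702e-03
  8.60318807e-01  3.78641883e-01] [ -4.13787916 -41.31882906 -16.68853641  -1.31582066   1.03967741
   0.89880316] [ 3.13969900e+00 -2.03405226e-03  1.12685414e+00]
```

At the stop the moment jumped from 0 to 0.74 N m, so the key is fully wound. I'll let go, rise and move over the dial.

Request:
apply_moves(
  motion="45 0 0 0 0 0 0;45 0 0 0 0 0 0;45 0 0 0 0 0 0;45 0 0 0 0 0 0;45 0 0 -1.5 0 0 0;45 0 0 -3 0 0 0;60 0 0 -2.5 0 0 0;60 0 0 0 0 0 0.17;60 -1.2 1.4 0 0 0 0;60 -2 2.35 0 0 0 0;60 -2 2.35 0 0 0 0;60 -2 2.35 0 0 0 0;60 -2 2.35 0 0 0 0;60 0 0 0 0 0 0;60 0 0 0 0 0 0",
)

```text
time: 13.88
tool_pos: [0.5007, -0.0911, 0.1555]
tool_rot: [-3.141, 0.0, 0.955]
contact_force: [0.2, -0.3, -0.2]
opening: 0.0549
grip_force: 0.0
```

```bash
python3 - <<'E'
from h import *
s,p,C=look();print(s["time"],s["tool_pos"],s["tool_rot"],s["qpos"],s["opening"])
for t in("mix_key","mix_dial","dial_grip"):
    r=robot.search_frame(t,p);print(t,[(np.round(a["centre"],3).tolist(),round(a["score"],2)) for a in r[:2]])
print(topix(p,C,[[.502,-.09,.105]]))
a=np.array([np.cos(.955),np.sin(.955),0])*.024;print(topix(p,C,[np.array([.502,-.09,.105])+a,np.array([.502,-.09,.105])-a]))
cv2.imwrite("pics/w4.png",np.clip(p["img"][:,:,::-1]*1.5,0,255).astype('uint8'))
p=robot.read_camera("top");im=cv2.resize(p["img"][220:320,260:410],None,fx=5,fy=5,interpolation=2);cv2.imwrite("pics/t2.png",im[:,:,::-1])
E
```

```text
13.875 [ 0.50070691 -0.09111675  0.15551379] [-3.14070429e+00  7.70123072e-05  9.55470672e-01] [-3.30805924e-01  3.84030905e-01  1.67343644e+00  1.98397157e-04
  1.08499958e+00  2.84427054e-01] 0.0548987775696315
mix_key [([0.465, 0.048, 0.106], 0.79)]
mix_dial [([0.499, -0.086, 0.076], 0.58)]
dial_grip [([0.503, -0.087, 0.079], 0.74), ([0.439, 0.144, 0.0], 0.23)]
[[317.79166861 220.62855397]]
[[317.81495518 183.70475568]
 [317.76906701 255.37931538]]
```

View pics/w4.png

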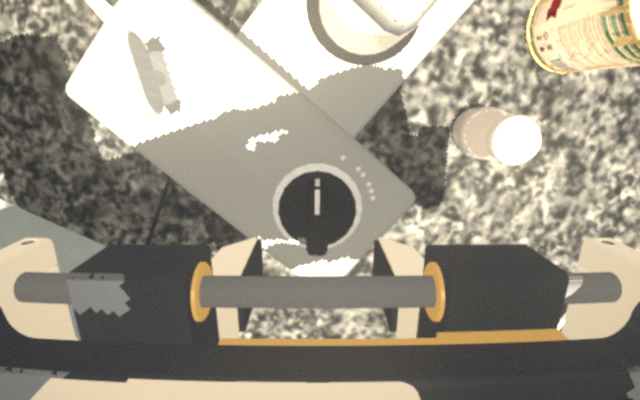

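The dial bar shows at px (317, 178–252), which matches the prediction. Before gripping, I'll check the key blade's angle from its edge in this picture and in a fresh look.

```bash
python3 - <<'E'
from h import *
s,p,C=look()
im=cv2.resize(np.clip(p["img"][10:140,90:230]*1.0,0,255).astype('uint8'),None,fx=4,fy=4,interpolation=2)
k=np.array([.4672,.0469,.113])
for y in (1.197,1.127,1.34):
    a=np.array([np.cos(y),np.sin(y),0])*.0255
    q=topix(p,C,[k+a,k-a]);print(y,q.round(1).tolist())
    if y==1.197: cv2.line(im,*[tuple(int(v) for v in (u-[90,10])*4) for u in q],(255,0,0),1)
cv2.imwrite("pics/w5.png",im[:,:,::-1])
E
```

```text
1.197 [[111.4, 23.8], [141.7, 114.6]]
1.127 [[114.4, 22.9], [138.9, 115.3]]
1.34 [[105.7, 26.2], [147.3, 112.5]]
```

View pics/w5.png

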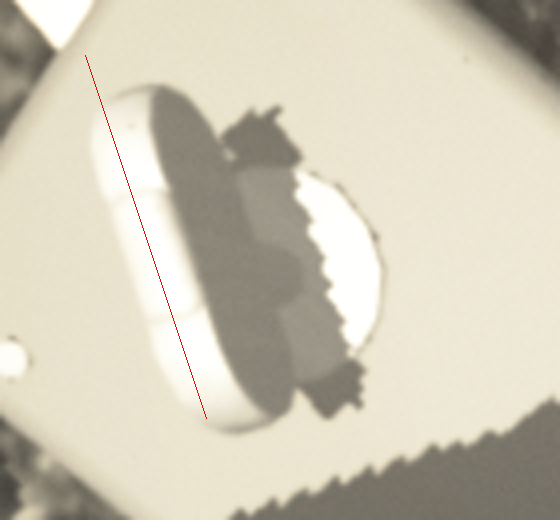

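The blade angle agrees with fully wound: slope about 0.30 against 0.33 predicted. Now I'll grip the dial.

Request:
apply_moves(
  motion="60 0 0 1.5 0 0 0;60 0 0 2.5 0 0 0;60 0 0 2 0 0 0;60 0 0 1.2 0 0 0;60 0 0 0 0 0 0;0 0 0 0 0 0 0;0 0 0 0 0 0 0;0 0 0 0 0 0 0;0 0 0 0 0 0 0;0 0 0 0 0 0 0;0 0 0 0 0 0 0",
  force=58,
)

```text
time: 15.55
tool_pos: [0.5003, -0.091, 0.0838]
tool_rot: [-3.14, 0.0, 0.956]
contact_force: [-4.4, 3.4, 5.6]
opening: 0.0135
grip_force: 58.0
```

Request:
apply_moves(
  motion="0 0 0 0 0 0 0.05;0 0 0 0 0 0 0.1;0 0 0 0 0 0 0.1;0 0 0 0 0 0 0.1;0 0 0 0 0 0 0.1;0 0 0 0 0 0 0.1;0 0 0 0 0 0 0.1;0 0 0 0 0 0 0.1;0 0 0 0 0 0 0.1;0 0 0 0 0 0 0.1;0 0 0 0 0 0 0.1;0 0 0 0 0 0 0.1;0 0 0 0 0 0 0.1;0 0 0 0 0 0 0.05;0 0 0 0 0 0 0;0 0 0 0 0 0 0",
)

```text
time: 17.55
tool_pos: [0.4999, -0.0897, 0.0838]
tool_rot: [-3.14, 0.003, -0.343]
contact_force: [-5.2, 9.2, 7.3]
opening: 0.0137
grip_force: 58.0
```

```bash
python3 - <<'E'
from h import *
s,p,C=look();print(s["time"],s["torque"],s["contact_force"],s["joint_efforts"],s["tool_rot"])
cv2.imwrite("pics/w6.png",np.clip(p["img"][:,:,::-1]*1.5,0,255).astype('uint8'))
E
```

```text
17.55 [1.55993636 0.83232089 0.20595832] [-5.22789687  9.17456621  7.27527859] [ -4.11016479 -41.6132319  -21.27509594  -1.4662442   -2.42113732
   0.21477498] [-3.1400035   0.00343988 -0.34349609]
```

View pics/w6.png

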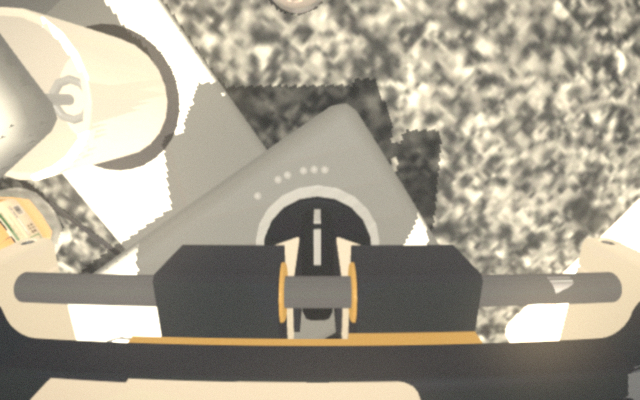

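The bar's steel line at px (317, 215–260) points at the three-pip group at (303–325, 169). The dial has turned about 1.30 rad and the holding torque is 0.21 N m, so I'm holding the third position. Handing in.

```bash
python3 -c "
from cell import robot
print(robot.hand_in())"
```

```text
the job is handed in; nothing more can be done
None
```

I wound the key clockwise to its stop, then turned the dial to the three-pip position and handed the job in at about 17.6 s while still holding it there; the hand-in gave no verdict.

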